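Hang the lift-off guard door on its hinge post

TASK

Hang the windowed guard door on the hinge post: take it out of the rack by the black tab on its top, bring it to the pins from the post's open side, held just above them, and lower it until both hinge knuckles sit fully home on their pins, then let go. It may hang at any swing angle. Leave the plain blank panel standing in the rack.

Things in the scene. Friction and masses are not known exactly. Their poses are not given: they have to be found in the camera images.
- door_tab (a point): Centre of the black grip tab (10 mm thick in x, 30 wide in y, 48 high) on top of the loose guard door, 0.22 kg: upright aluminium frame with clear window, leaf 100 mm wide, 8 thick, 135 high, two steel hinge knuckles on one upright edge. Axes: z up, x through the door, y along it to the knuckles. Leaf top 24 mm below this point, underside 159; hinge axis 56 mm along +y. Mass centre under the tab.
- lower_knuckle (a point): Centre of the underside of the door's lower hinge knuckle: upright steel tube 22 mm high, 26 mm outside, bore 18 mm, open at both ends. Lies 56 mm along the door's +y and 139 mm below the tab centre. Axes as the door's.
- upper_knuckle (a point): Centre of the underside of the door's upper hinge knuckle, same size, 85 mm straight above the lower one, 54 mm below the tab centre. Axes as the door's.
- lower_pin (a point): Centre of the foot of the lower hinge pin, on its seat, 45 mm above the bench. The pin points straight up, 20 mm long: 13 mm thick for the first 6 mm, then tapering to 4 mm at the tip. A knuckle is home when its underside centre is at this point. Axes as the hinge post's: z up, x towards the post's bar, so -x is the open side.
- upper_pin (a point): Centre of the foot of the upper pin, same shape and axes, 85 mm straight above the lower one, on a bracket 8 mm thick. Held 30 to 45 mm above home, the door's knuckles clear both pin tips and the lower one passes under this bracket: move in level along the post's +x, then lower. Straight down from higher is blocked by this bracket.
- hinge_post: Fixed post: upright 24 mm square aluminium bar, 149 mm high, on a dark foot plate 10 mm thick, 100 mm wide; origin under the bar's centre. Both pins stand on brackets, one above the other, 42 mm from the bar's centre along the post's -x. A door with its leaf along the post's -y (much as it stands in the rack) fits freely; other swings fit too.
- panel_rack: Fixed grey rack, 170 x 100 mm, origin at the centre of its underside on the bench. Two slots 11 mm wide, 80 mm long (along y), at x = -38 and +38 mm, their floor 10 mm and wall tops 50 mm above the bench. The door stands in one, the blank in the other; which varies. Lift 60 mm or more to clear the rack.
- blank_tab (a point): Centre of the black tab on the plain blank panel, which is not wanted: solid aluminium, same leaf and tab size, but no window and no knuckles, its tab in the middle. It stands in the other rack slot, 76 mm from the door, face to face. Axes as the door's.

How it is judged:
By the outcome, as a careful person would: the job done as asked, in the order asked, and still so for the second after the job is handed in, with the robot touching nothing.
It also fails if it takes over 38 s, if anything falls off the work surface, if the arm or the gripper's body presses on something with over 40 N, if the wrist force passes 120 N, or if a joint passes its speed limit or range.

ROBOT

A 6-joint arm with a two-finger parallel gripper is mounted at the origin on a cart in front of the work surface, level with it; the furniture and walls round the work are solid. World frame = base frame: x ahead of the robot, y to its left, z up, the work surface at z = 0. Lengths are in m, angles in rad, forces in N, time in s.
With the tool pointing down it reaches from about 0.35 to 0.975 m from the base axis. Payload 4.9 kg.
Tool frame: the origin (TCP) lies midway between the tips of the shut fingers; the grasp point (between the pads) lies behind it (manip.grasp_offset is the y of the grasp point in the tool frame, in m); y points along the fingers, z is the direction in which the jaws open and shut, and the axes are right-handed (so a half turn about y gives the same grasp; the last joint's range is limited). The gripper opens to 85 mm and grips with 20 to 120 N. Pads are 22 mm wide; open, the fingers measure 114 mm over their backs; the gripper's body (76 mm by 85 mm) begins 54 mm behind the grasp point. The pads swing forward as they close: fully open they stand 13 mm farther back than shut.
Start: joints at [1.007, 0.053, 1.613, -0, 1.476, -0.119], TCP at [0.269, 0.564, 0.231] pointing down, gripper open.
Joint ranges: [-3.01, 3.01], [-1.01, 2.22], [0.06, 2.58], [-1.02, 4.17], [0.09, 2.62], [-3.14, 3.14]. Speed limits (rad/s): [2.57, 2.57, 3.14, 3.14, 3.14, 3.14].

INTERFACE

Orientations are given as a unit quaternion [w, x, y, z].
In Python, from plant import manip gives the robot as it stands. The module is installed in compiled form; this text tells all that it offers.
- The arm moves only by the shell command python3 -m jog 'ROWS'. ROWS is a JSON object of lists of equal length, an entry for each row: "offset": the shift along the world's x, y, z in units of 50 mm (1.0 is 50 mm), a list of three; "angular": the turn, a rotation vector about the world's x, y, z in units of 6 degrees (1.0 is 6 degrees), a list of three; "jaw": the finger opening in mm, from 0 to 85.4. In form: {"offset": [[tx, ty, tz], ...], "angular": [[ax, ay, az], ...], "jaw": [jaw, ...]}. A call has 1 to 12 rows; each row shifts and turns the commanded pose from where the row before left it; what a row does not reach is not made up. A row lasts 1/10 s, in which the tool goes at most 50 mm and 8.59 degrees, less where a joint would pass 70% of its speed; a pose out of reach is approached as far as the arm can. A call is refused whole if a number of a shift passes 1 or a number of a turn 1, either way. A call with a gripper value outside its range is refused whole. The fingers move at their own pace and stop on an object; the grip force is fixed at half the most. Time passes only in rows, so rows that do not move let the fingers close. It gives the time, the measured TCP pose, the force and the opening at its end, in the units of the state.
- manip.state(): the state, without advancing time (a new reading comes with each control period).
- manip.grab_frame(name): name is "side" or "top" or "wrist"; returns the picture (420x560x3 uint8, blue, green, red); there is no depth.
- manip.camera_model(name): a dict with "fx", "fy", "cx", "cy" (pixels), "k1" (the pictures are not rectified: a ray, as slopes to the right and down, at radius r is drawn at 1 + k1 r^2 times it, then the intrinsics apply), "rvec" (rotation vector, rad) and "tvec" (3), from world to camera coordinates, as OpenCV has them; the wrist camera has in their place "mount" (4x4, takes a point from camera to tool coordinates, whose origin is the TCP and whose axes are the tool frame's). Camera axes: x right, y down, z forward; pixel columns grow to the right and rows downward; lengths in m; the calibration is good to about 2 mm. A picture is of the moment at which its call begins: read the wrist's pose just before it. camera_model takes no time and is no camera call.
- manip.job_done(): hands the job in, once; it reports no verdict.
The state is a dict: "time": time; "joint_pos": joint angles; "joint_vel": joint speeds; "joint_efforts": joint torques, N m; "tool_pos": TCP position; "tool_rot": TCP orientation; "contact_force": force on the tool from outside, world axes, zero at the start; "ft_torque": the same for the moment, N m; "gripper_width": opening from 0.0 (shut) to 1.0 (fully open).
Only numpy, scipy, OpenCV 4.12 (cv2) and the standard library are available. Lean on these libraries where they do the work, as an engineer would, in place of code of your own. Each camera call takes 0.05 s, during which the arm holds its last target.

## Working session

There is one attempt and no reset: what is moved stays moved. The work goes in short steps, Python scripts to look and compute and a shell command to move; the robot and the scene stay as the last step left them, time stands still between calls to the robot, and variables do not carry over. Pictures are saved under pics/ and viewed, and the job is handed in when it is done.

```bash
mkdir -p pics; python3 - <<'E'
from plant import manip
import cv2
s=manip.state();print(s['time'],s['tool_pos'],s['tool_rot'],s['gripper_width'],manip.grasp_offset)
for n in ['side','top','wrist']:
    cv2.imwrite(f'pics/{n}0.png',manip.grab_frame(n)); print(n,manip.camera_model(n))
E
```

```text
0.0 [0.26855611 0.56365191 0.23004213] [-0.68899756  0.69039057 -0.15621867  0.15568864] 1.0026185466337103 -0.0187
side {'fx': 420.87651080585334, 'fy': 420.87651080585334, 'cx': 285.31096003927746, 'cy': 208.0939505342261, 'k1': -0.04262084055515219, 'rvec': array([ 2.20854671, -0.02420066,  0.01668428]), 'tvec': array([-0.49723617,  0.10985924,  1.08977025])}
top {'fx': 443.5280107415668, 'fy': 443.5280107415668, 'cx': 272.30574710330603, 'cy': 206.03043679119241, 'k1': -0.1461469718294907, 'rvec': array([ 2.11201052, -2.16284718,  0.19613633]), 'tvec': array([-0.00451729,  0.51395202,  1.20971371])}
wrist {'fx': 364.2292985957185, 'fy': 364.2292985957185, 'cx': 274.4002104711267, 'cy': 206.09908709853315, 'k1': -0.02822614987035553, 'mount': array([[ 1.19716465e-04,  9.46857695e-01,  3.21652749e-01,
        -8.19522603e-02],
       [ 2.00171021e-04, -3.21652768e-01,  9.46857675e-01,
        -1.41917997e-01],
       [ 9.99999973e-01, -4.89688943e-05, -2.28040604e-04,
        -1.98640159e-04],
       [ 0.00000000e+00,  0.00000000e+00,  0.00000000e+00,
         1.00000000e+00]])}
```

View pics/side0.png

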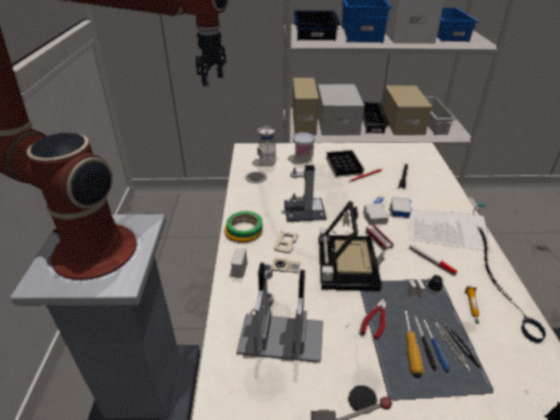

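View pics/top0.png

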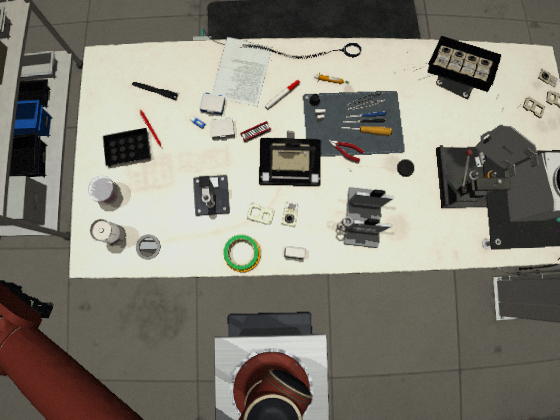

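View pics/wrist0.png

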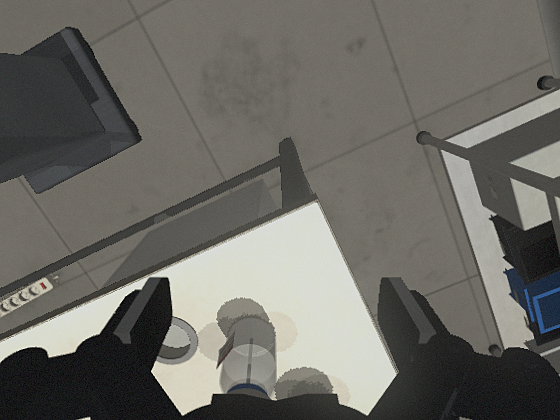

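The side view shows the rack at about (282,320) and the post at (306,195). The top view has the rack near (363,218) and the post near (210,195). I'll crop in on both.

```bash
python3 - <<'E'
import cv2,numpy as np
t=cv2.imread('pics/top0.png');s=cv2.imread('pics/side0.png')
a=cv2.resize(t[180:255,325:405],(640,600),interpolation=cv2.INTER_CUBIC)
b=cv2.resize(t[165:225,180:240],(600,600),interpolation=cv2.INTER_CUBIC)
c=cv2.resize(s[255:365,225:335],(600,600),interpolation=cv2.INTER_CUBIC)
d=cv2.resize(s[155:230,270:345],(600,600),interpolation=cv2.INTER_CUBIC)
for n,i in zip('abcd',(a,b,c,d)): cv2.imwrite(f'pics/c_{n}.png',i)
E
```

```text
(no output)
```

View pics/c_a.png

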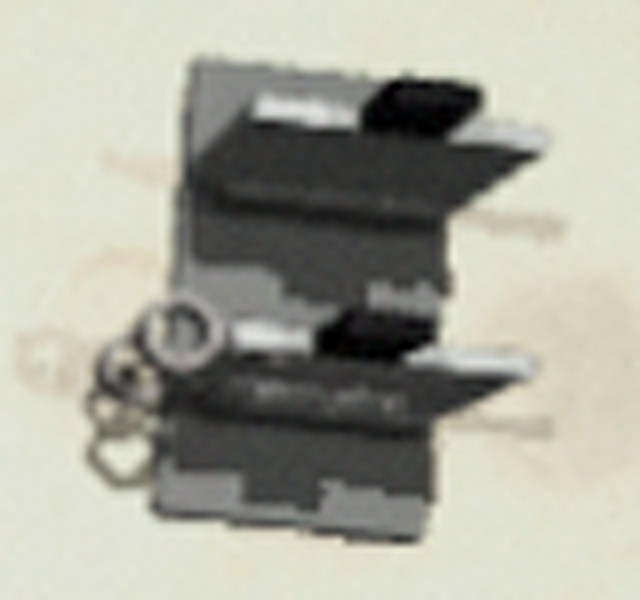

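View pics/c_b.png

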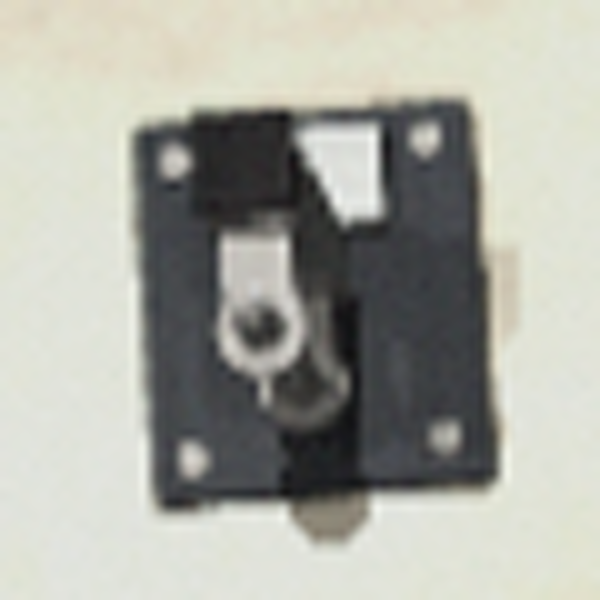

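View pics/c_c.png

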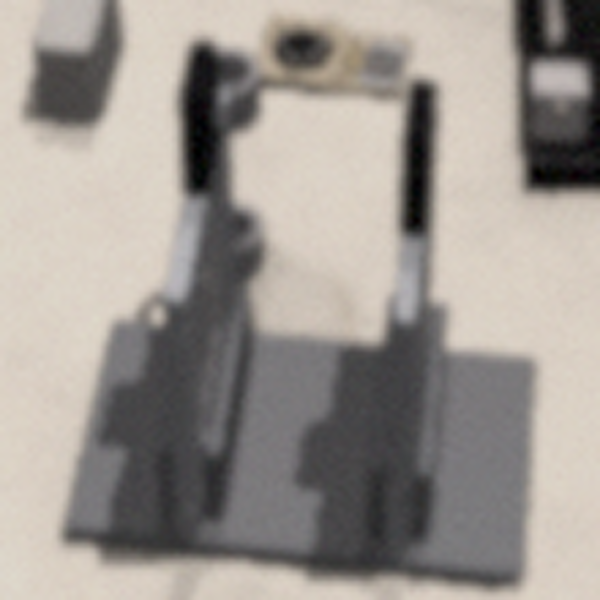

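View pics/c_d.png

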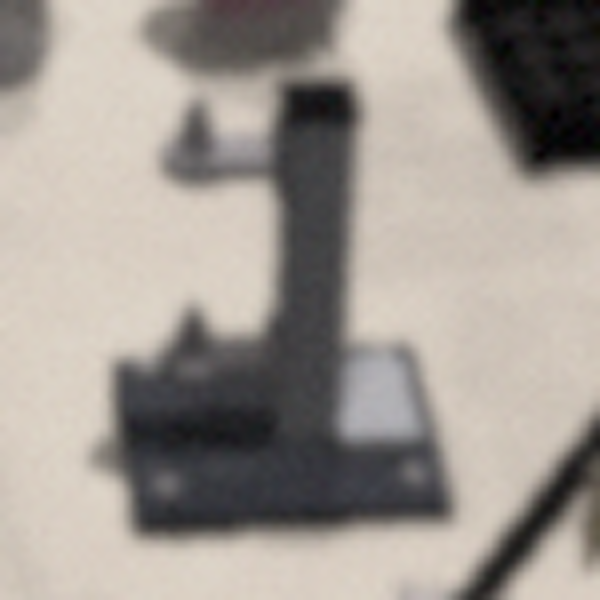

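```bash
cat > h.py <<'E'
import cv2,numpy as np
from plant import manip
from scipy.optimize import least_squares
from scipy.spatial.transform import Rotation as R
def proj(P,name,state=None):
    m=manip.camera_model(name);P=np.atleast_2d(np.array(P,float))
    if 'mount' in m:
        T=np.eye(4);q=state['tool_rot'];T[:3,:3]=R.from_quat([q[1],q[2],q[3],q[0]]).as_matrix();T[:3,3]=state['tool_pos']
        M=np.linalg.inv(T@m['mount']);rv=cv2.Rodrigues(M[:3,:3])[0];tv=M[:3,3]
    else: rv,tv=m['rvec'],m['tvec']
    K=np.array([[m['fx'],0,m['cx']],[0,m['fy'],m['cy']],[0,0,1]])
    return cv2.projectPoints(P,rv,tv,K,np.array([m['k1'],0,0,0]))[0][:,0]
def rz(a): return R.from_euler('z',a).as_matrix()
def fit(loc,obs,x0):
    """loc pts in local (origin xy yaw, z abs); obs (cam,u,v)"""
    def pts(p): return (rz(p[2])@np.array(loc).T).T+[p[0],p[1],0]
    def f(p):
        W=pts(p);return np.concatenate([proj(W[i],o[0],o[3] if len(o)>3 else None)[0]-o[1:3] for i,o in enumerate(obs)])
    return least_squares(f,x0,loss='soft_l1')
def un(u,v,s,u0,v0): return ((u+.5)/s-.5+u0,(v+.5)/s-.5+v0)
E
cat > f1.py <<'E'
from h import *
A=lambda u,v:('top',)+un(u,v,8,325,180)
B=lambda u,v:('top',)+un(u,v,10,180,165)
C=lambda u,v:('side',)+un(u,v,600/110,225,255)
D=lambda u,v:('side',)+un(u,v,8,270,155)
for n in('top','side'):
    m=manip.camera_model(n);print(n,-cv2.Rodrigues(m['rvec'])[0].T@m['tvec'])
door=[((0,.056,.137),A(180,333)),((0,-.050,.145),A(537,362)),((0,0,.193),C(205,48)),((0,0,.145),C(196,195)),((0,.056,.126),C(237,90)),((0,.056,.041),C(240,243))]
bl=[((0,.050,.145),A(258,105)),((0,-.050,.145),A(548,140)),((0,0,.193),C(422,85)),((0,0,.145),C(412,235))]
post=[((-.042,0,.150),B(258,325)),((-.042,0,.150),D(197,100)),((-.042,0,.130),D(197,152)),((-.042,0,.065),D(193,305)),((-.042,0,.045),D(193,360)),((-.012,0,.135),D(280,140)),((0,.05,.01),B(150,310)),((0,-.05,.01),B(483,300))]
for n,d,x0 in(('door',door,(.45,-.2,0)),('blank',bl,(.5,-.2,0)),('post',post,(.5,.2,0))):
    r=fit([a for a,b in d],[b for a,b in d],x0);print(n,r.x.round(4),np.degrees(r.x[2]).round(1));print(r.fun.reshape(-1,2).round(1).tolist())
E
python3 f1.py
```

```text
top [3.00597870e-01 9.05327364e-04 1.27953680e+00]
side [ 0.47562434 -0.82151751  0.73878449]
door [ 0.4469 -0.2661 -0.1549] -8.9
[[0.3, -1.0], [-3.9, 0.2], [-0.6, 3.7], [1.8, -5.1], [-0.6, 0.4], [-0.3, 0.4]]
blank [ 0.5193 -0.2866 -0.1406] -8.1
[[-0.5, 0.2], [0.5, 0.3], [-0.3, 4.4], [0.8, -4.9]]
post [0.5652 0.1604 0.0659] 3.8
[[0.2, -0.1], [-0.5, 0.2], [-0.6, -0.0], [-0.4, 0.5], [-0.5, -0.6], [-0.0, -0.6], [-0.3, -2.0], [0.4, -4.0]]
```

```bash
sed -i 's/((0,0,.193)/((0,.015,.193)/g;s/((0,0,.145)/((0,-.015,.145)/g;s/((0,-.050,.145),A(537/((0,-.058,.145),A(537/' f1.py
cat >> f1.py <<'E'
    globals()[n+'p']=r.x
def W(p,l): return (rz(p[2])@np.array(l).T).T+[p[0],p[1],0]
t=cv2.imread('pics/top0.png');s=cv2.imread('pics/side0.png')
def box(x0,x1,y0,y1,z0,z1): 
    c=[(x,y,z) for x in(x0,x1) for y in(y0,y1) for z in(z0,z1)]
    return [(c[i],c[j]) for i in range(8) for j in range(i) if sum(a!=b for a,b in zip(c[i],c[j]))==1]
def circ(x,y,r,z): 
    q=[(x+r*np.cos(a),y+r*np.sin(a),z) for a in np.linspace(0,2*np.pi,25)];return list(zip(q[:-1],q[1:]))
S=[(doorp,box(-.005,.005,-.015,.015,.145,.193)+circ(0,.056,.013,.137)+circ(0,.056,.013,.115)+circ(0,.056,.013,.052)+circ(0,.056,.013,.03)),
(blankp,box(-.005,.005,-.015,.015,.145,.193)+box(-.004,.004,-.05,.05,.01,.145)),
(postp,box(-.012,.012,-.012,.012,.01,.159)+circ(-.042,0,.0065,.13)+circ(-.042,0,.002,.15)+circ(-.042,0,.0065,.045)+circ(-.042,0,.002,.065))]
for n,im,wins in(('top',t,((325,180),(180,165))),('side',s,((225,255),(270,155)))):
  for k,(u0,v0) in enumerate(wins):
    f=(6 if n+str(k)!='side0' else 5.3);w=100 if f==6 else 112
    big=cv2.resize(im[v0:v0+w,u0:u0+w],None,fx=f,fy=f,interpolation=cv2.INTER_CUBIC)
    for p,L in S:
      for a,b in L:
        q=((proj(W(p,[a,b]),n)+.5-[u0,v0])*f).astype(int);cv2.line(big,q[0].tolist(),q[1].tolist(),(0,0,255),1)
    cv2.imwrite(f'pics/ov_{n}{k}.png',big)
E
python3 f1.py; python3 -c "
import cv2,numpy as np
I=[cv2.resize(cv2.imread(f'pics/ov_{n}.png'),(400,400)) for n in('top0','top1','side0','side1')]
cv2.imwrite('pics/ov.png',cv2.resize(np.vstack([np.hstack(I[:2]),np.hstack(I[2:])]),(600,600)))"
```

```text
top [3.00597870e-01 9.05327364e-04 1.27953680e+00]
side [ 0.47562434 -0.82151751  0.73878449]
door [ 0.4467 -0.266  -0.1518] -8.7
[[0.3, -0.8], [-0.9, 0.6], [0.6, -2.0], [0.3, 0.8], [-0.8, 0.4], [-0.5, 0.4]]
blank [ 0.5192 -0.2865 -0.1392] -8.0
[[-0.5, 0.2], [0.5, 0.3], [0.3, -1.5], [0.0, 1.2]]
post [0.5652 0.1604 0.0659] 3.8
[[0.2, -0.1], [-0.5, 0.2], [-0.6, -0.0], [-0.4, 0.5], [-0.5, -0.6], [-0.0, -0.6], [-0.3, -2.0], [0.4, -4.0]]Traceback (most recent call last):
  File "f1.py", line 30, in <module>
    q=((proj(W(p,[a,b]),n)+.5-[u0,v0])*f).astype(int);cv2.line(big,q[0].tolist(),q[1].tolist(),(0,0,255),1)
        ~~~~^^^^^^^^^^^^^^
  File "h.py", line 6, in proj
    m=manip.camera_model(name);P=np.atleast_2d(np.array(P,float))
ValueError: time passes only in moves, steps and waits
[ WARN:0@0.051] global loadsave.cpp:275 findDecoder imread_('pics/ov_side1.png'): can't open/read file: check file path/integrity
Traceback (most recent call last):
cv2.error: OpenCV(4.12.0) /io/opencv/modules/imgproc/src/resize.cpp:4208: error: (-215:Assertion failed) !ssize.empty() in function 'resize'
```

View pics/ov_top0.png

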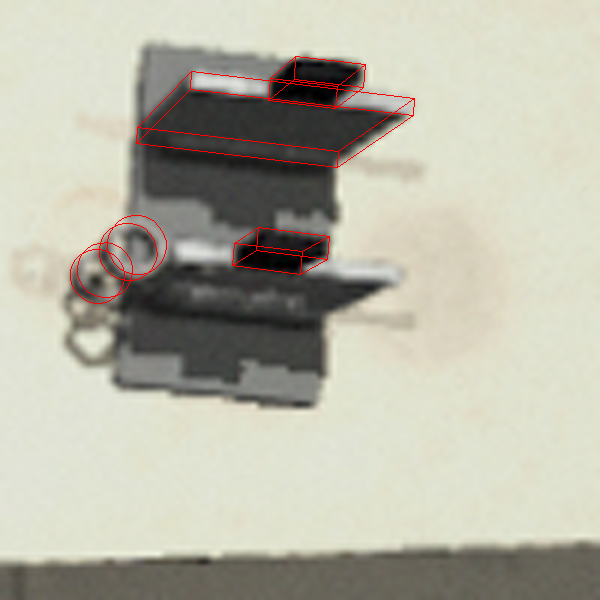

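View pics/ov_top1.png

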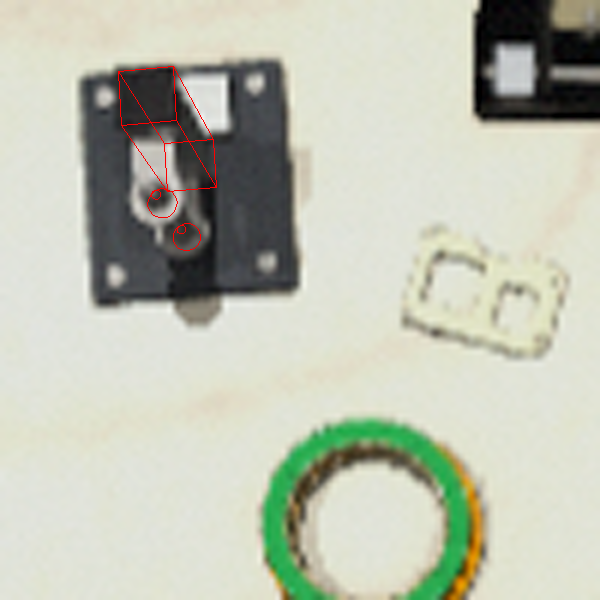

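View pics/ov_side0.png

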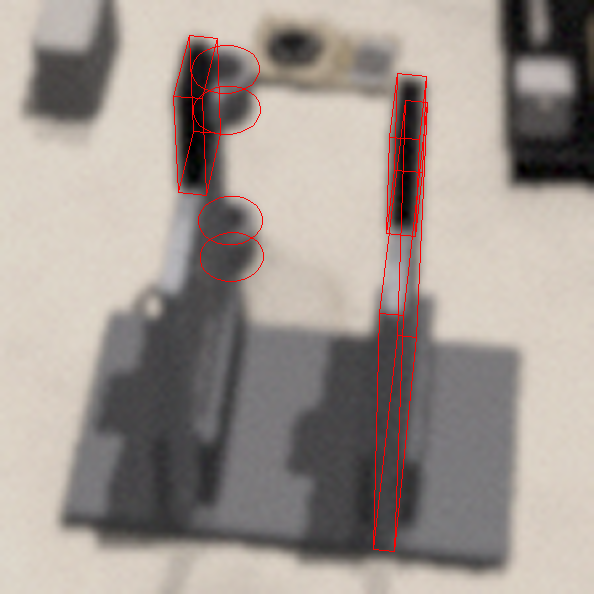

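The overlay fits the door (near slot), the blank and the post well. Next I'll cache the camera models and work out the grasp moves.

```bash
python3 - <<'E'
s=open('h.py').read()
s=s.replace("def proj(","import functools\n@functools.lru_cache(None)\ndef cam(n): return manip.camera_model(n)\ndef proj(").replace("m=manip.camera_model(name);P","m=cam(name);P")
open('h.py','w').write(s)
E
python3 f1.py >/dev/null; python3 - <<'E'
from h import *
s=manip.state();q=s['tool_rot'];M=R.from_quat([*q[1:],q[0]]).as_matrix();print(s['time'],M.round(3),'zyaw',np.degrees(np.arctan2(M[1,2],M[0,2])),'tcp',s['tool_pos'])
E
```

```text
0.15 [[ 0.903 -0.001  0.43 ]
 [-0.43  -0.001  0.903]
 [-0.    -1.    -0.002]] zyaw 64.51565350412297 tcp [0.26867302 0.56377501 0.23034265]
```

View pics/ov_side1.png

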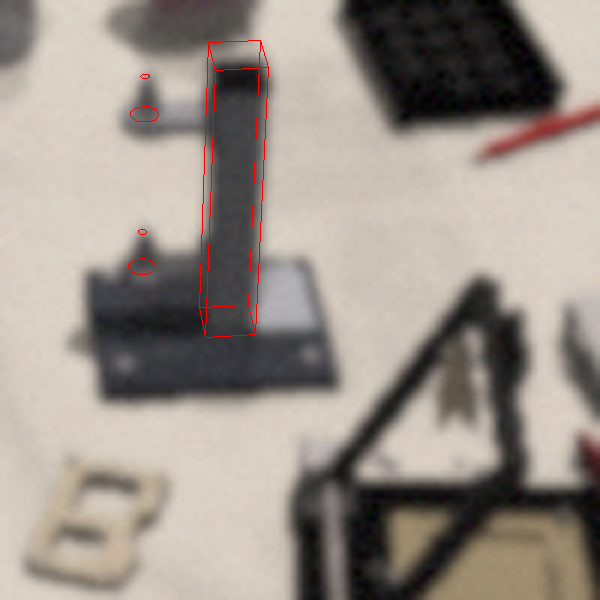

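```bash
python3 -m jog '{"offset":[[0.15,-0.7,0.1],[0.15,-0.7,0.1],[0.15,-0.7,0.1],[0.15,-0.7,0.1],[0.15,-0.7,0.1],[0.15,-0.7,0.1],[0.15,-0.7,0.1],[0.15,-0.7,0.1],[0.15,-0.7,0.1],[0.15,-0.7,0.1],[0.15,-0.7,0],[0.15,-0.7,0]],"angular":[[0,0,-0.5],[0,0,-0.5],[0,0,-0.5],[0,0,-0.5],[0,0,-0.5],[0,0,-0.5],[0,0,-0.5],[0,0,-0.5],[0,0,-0.5],[0,0,-0.5],[0,0,-0.5],[0,0,-0.5]],"jaw":[85,85,85,85,85,85,85,85,80,70,60,60]}'
python3 -m jog '{"offset":[[0.15,-0.7,0],[0.15,-0.7,0],[0.15,-0.7,0],[0.15,-0.7,0],[0.15,-0.7,0],[0.15,-0.7,0],[0.15,-0.7,0],[0.15,-0.7,0],[0.15,-0.7,0],[0.15,-0.7,0],[0.1,-0.7,0],[0,0,0]],"angular":[[0,0,-0.5],[0,0,-0.5],[0,0,-0.5],[0,0,-0.5],[0,0,-0.5],[0,0,-0.5],[0,0,-0.5],[0,0,-0.5],[0,0,-0.5],[0,0,-0.5],[0,0,-0.5],[0,0,-0.5]],"jaw":[60,60,60,60,60,60,60,60,60,60,60,60]}'
python3 - <<'E'
from h import *
s=manip.state();cv2.imwrite('pics/w1.png',manip.grab_frame('wrist'))
import pickle;pickle.dump(s,open('w1.pkl','wb'))
q=s['tool_rot'];M=R.from_quat([*q[1:],q[0]]).as_matrix();print(s['time'],'zyaw',np.degrees(np.arctan2(M[1,2],M[0,2])),'tcp',s['tool_pos'],s['joint_pos'])
E
```

```text
time: 1.35
tool_pos: [0.3589, 0.1428, 0.2813]
tool_rot: [0.608, -0.607, 0.362, -0.362]
contact_force: [1.3, 0.8, 0.1]
gripper_width: 0.703
time: 2.55
tool_pos: [0.4387, -0.244, 0.2804]
tool_rot: [0.464, -0.465, 0.533, -0.533]
contact_force: [-0.2, 0.5, 0.2]
gripper_width: 0.706
2.55 zyaw -7.834644637931828 tcp [ 0.43865115 -0.24396904  0.28042304] [-6.55415718e-01 -2.70992989e-01  1.83067572e+00 -9.45854327e-04
  1.58307948e+00 -5.18686618e-01]
```

View pics/w1.png

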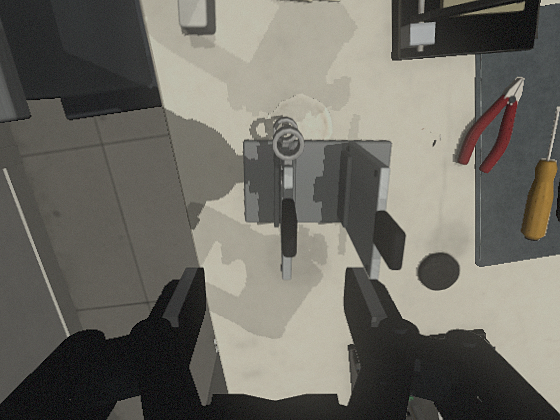

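Wrist view: the knuckled door is under the jaws, with its knuckle at (287,143) and tab at (290,228). The blank is to the right at (388,240). I'll overlay the model to refine.

```bash
cat > f2.py <<'E'
from h import *
import pickle,sys
s=pickle.load(open('w1.pkl','rb'));im=cv2.imread('pics/w1.png')
def box(x0,x1,y0,y1,z0,z1): 
    c=[(x,y,z) for x in(x0,x1) for y in(y0,y1) for z in(z0,z1)]
    return [(c[i],c[j]) for i in range(8) for j in range(i) if sum(a!=b for a,b in zip(c[i],c[j]))==1]
def circ(x,y,r,z): 
    q=[(x+r*np.cos(a),y+r*np.sin(a),z) for a in np.linspace(0,2*np.pi,25)];return list(zip(q[:-1],q[1:]))
def W(p,l): return (rz(p[2])@np.array(l).T).T+[p[0],p[1],0]
p=np.array(eval(sys.argv[1]))
L=box(-.005,.005,-.015,.015,.145,.193)+circ(0,.056,.013,.137)+circ(0,.056,.009,.137)+circ(0,.056,.013,.052)
u0,v0,f=200,90,4
big=cv2.resize(im[v0:v0+150+40,u0:u0+190],None,fx=f,fy=f,interpolation=cv2.INTER_CUBIC)[:600*2]
big=cv2.resize(im[v0:v0+200,u0:u0+200],(600,600),interpolation=cv2.INTER_CUBIC);f=3
u0,v0,f=240,110,4;big=cv2.resize(im[v0:v0+150,u0:u0+190],None,fx=f,fy=f,interpolation=cv2.INTER_CUBIC)
for a,b in L:
    q=((proj(W(p,[a,b]),'wrist',s)+.5-[u0,v0])*f).astype(int);cv2.line(big,q[0].tolist(),q[1].tolist(),(0,0,255),1)
cv2.imwrite(sys.argv[2],big)
E
python3 f2.py '[.4467,-.266,-.1518]' pics/o2.png
```

```text
(no output)
```

View pics/o2.png

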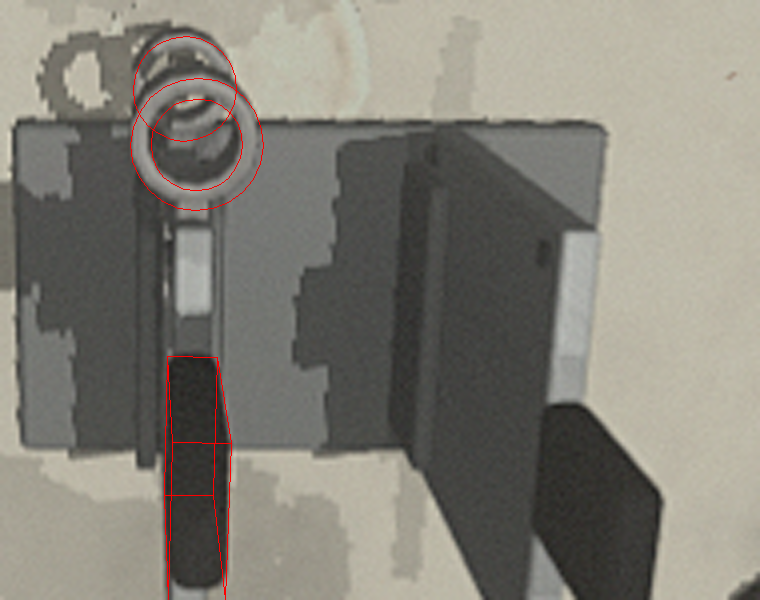

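```bash
python3 -m jog '{"offset":[[0.08,-0.22,0],[0.08,-0.22,0],[0,0,-0.4],[0,0,-0.4],[0,0,-0.4],[0,0,-0.4],[0,0,-0.4],[0,0,-0.4],[0,0,-0.2],[0,0,0],[0,0,0]],"angular":[[0,0,0],[0,0,0],[0,0,0],[0,0,0],[0,0,0],[0,0,0],[0,0,0],[0,0,0],[0,0,0],[0,0,0],[0,0,0]],"jaw":[60,60,60,60,60,60,60,60,60,60,60]}'
python3 -c "
from h import *
cv2.imwrite('pics/s2.png',cv2.resize(manip.grab_frame('side')[200:380,180:420],None,fx=3,fy=3))"
```

```text
time: 3.7
tool_pos: [0.4474, -0.2631, 0.152]
tool_rot: [-0.466, 0.466, -0.531, 0.532]
contact_force: [0.4, -0.1, -0.1]
gripper_width: 0.701
```

View pics/s2.png

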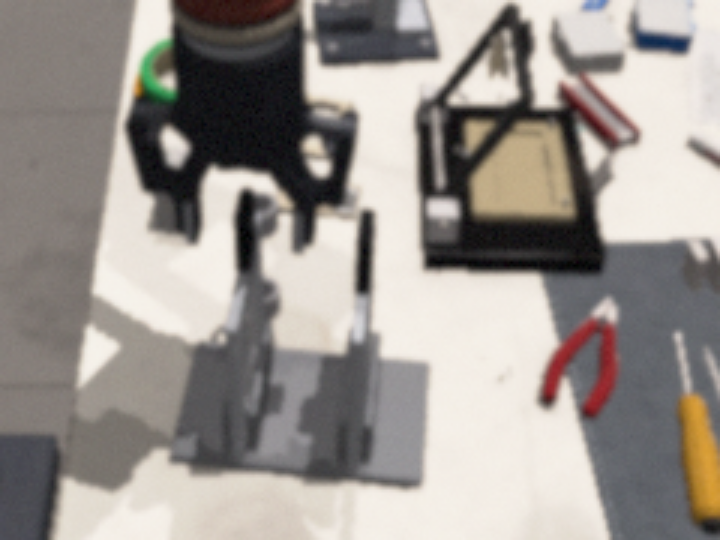

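The fingers straddle the door's tab, and the blank is clear to the right. Closing.

```bash
python3 -m jog '{"offset":[[0,0,0],[0,0,0],[0,0,0],[0,0,0],[0,0,0],[0,0,0],[0,0,0],[0,0,0]],"angular":[[0,0,0],[0,0,0],[0,0,0],[0,0,0],[0,0,0],[0,0,0],[0,0,0],[0,0,0]],"jaw":[30,10,0,0,0,0,0,0]}'
python3 -m jog '{"offset":[[0,0,0.1],[0,0,0.2],[0,0,0.3],[0,0,0.3],[0,0,0.3],[0,0,0.3],[0,0,0.3],[0,0,0.1],[0,0,0]],"angular":[[0,0,0],[0,0,0],[0,0,0],[0,0,0],[0,0,0],[0,0,0],[0,0,0],[0,0,0],[0,0,0]],"jaw":[0,0,0,0,0,0,0,0,0]}'
python3 -c "
from h import *
cv2.imwrite('pics/s3.png',cv2.resize(manip.grab_frame('side')[180:380,180:420],None,fx=3,fy=3))
s=manip.state();import pickle;pickle.dump(s,open('w3.pkl','wb'));cv2.imwrite('pics/w3.png',manip.grab_frame('wrist'))"
```

```text
time: 4.55
tool_pos: [0.4472, -0.2631, 0.1519]
tool_rot: [-0.466, 0.466, -0.531, 0.532]
contact_force: [-0.5, 0.5, 3.5]
gripper_width: 0.109
time: 5.45
tool_pos: [0.4474, -0.2632, 0.2478]
tool_rot: [-0.466, 0.466, -0.531, 0.532]
contact_force: [-0.1, -0.3, -2.7]
gripper_width: 0.11
```

View pics/s3.png

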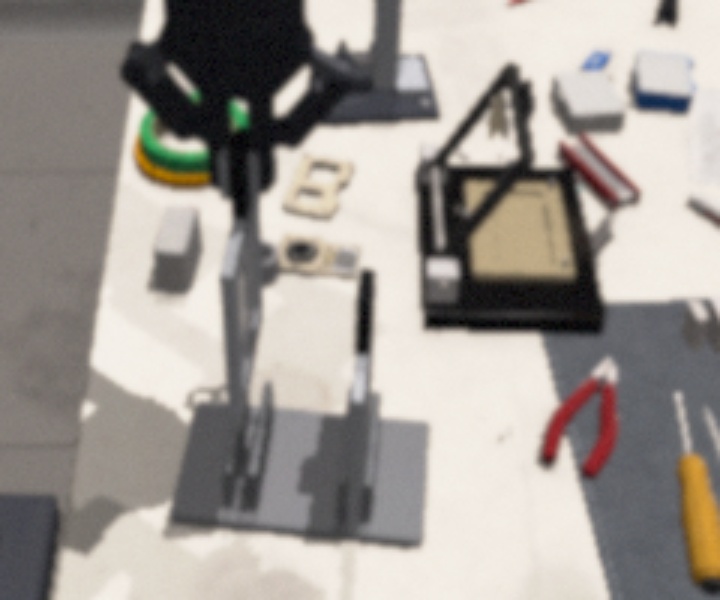

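View pics/w3.png

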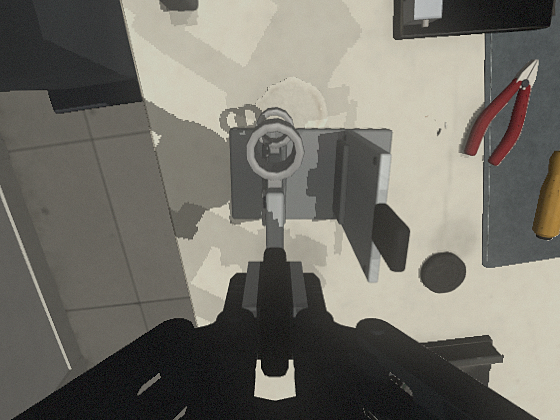

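The door is lifted clear and the blank is still standing in its slot. In the wrist view the upper knuckle ring is at about (274,148). I'll measure the knuckles in the tool frame.

```bash
cat > f3.py <<'E'
from h import *
im=cv2.imread('pics/w3.png')
m=cam('wrist');K=np.array([[m['fx'],0,m['cx']],[0,m['fy'],m['cy']],[0,0,1]])
def tp(P): # tool pts -> px
    M=np.linalg.inv(m['mount']);return cv2.projectPoints(np.array(P,float),cv2.Rodrigues(M[:3,:3])[0],M[:3,3],K,np.array([m['k1'],0,0,0]))[0][:,0]
u0,v0,f=220,90,5
big=cv2.resize(im[v0:v0+110,u0:u0+110],None,fx=f,fy=f,interpolation=cv2.INTER_CUBIC)
a=np.linspace(0,2*np.pi,40)
for y in(.015,.1):
  for r in(.013,.009):
    q=((tp([(-.056+r*np.cos(t),y,r*np.sin(t)) for t in a])+.5-[u0,v0])*f).astype(int);cv2.polylines(big,[q],True,(0,0,255),1)
cv2.imwrite('pics/o3.png',big)
E
python3 f3.py
```

```text
(no output)
```

View pics/o3.png

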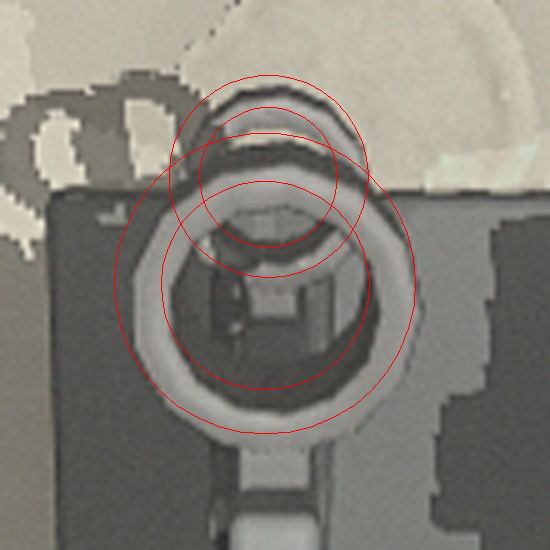

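```bash
cat >> f3.py <<'E'
U=lambda u,v:np.array(un(u,v,5,220,90))
def res(p,ob,r):
    q=tp([(p[0]+r*np.cos(t),p[1],p[2]+r*np.sin(t)) for t in np.linspace(0,2*np.pi,721)])
    l,rr,t,b=ob;E=[q[:,0].min(),q[:,0].max(),q[:,1].min(),q[:,1].max()]
    lo=U(l,t);hi=U(rr,b);return np.array(E)-[lo[0],hi[0],lo[1],hi[1]]
for ob,r in(((135,415,165,447),.013),((171,379,206,413),.009)):
    s=least_squares(res,(-.056,.015,0),args=(ob,r));print(s.x,s.fun.round(2))
E
python3 f3.py; python3 - <<'E'
import cv2
im=cv2.imread('pics/s3.png');cv2.imwrite('pics/s3c.png',cv2.resize(im[100:420,160:320],None,fx=1.8,fy=1.8))
E
```

```text
[-0.05221172  0.02518122  0.00088454] [-0.18  0.18  0.18 -0.19]
[-0.05394235  0.0146412   0.00088068] [-0.02  0.02  0.02 -0.02]
```

View pics/s3c.png

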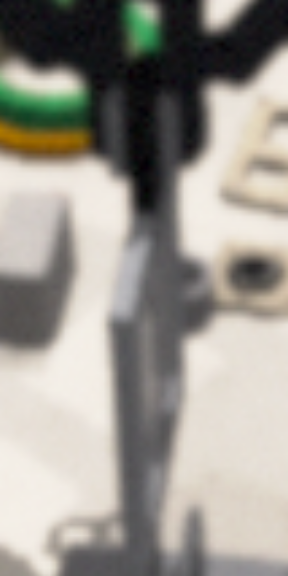

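```bash
python3 -m jog '{"offset":[[0,0.2,0],[-0.05,0.5,0],[-0.05,0.7,0],[-0.05,0.75,0],[-0.05,0.75,0],[-0.05,0.75,0],[-0.05,0.75,0],[-0.05,0.75,0],[-0.05,0.75,0],[-0.05,0.7,0],[-0.05,0.5,0],[-0.05,0.2,0]],"angular":[[0,0,0.1],[0,0,0.1],[0,0,0.2],[0,0,0.2],[0,0,0.2],[0,0,0.2],[0,0,0.2],[0,0,0.2],[0,0,0.2],[0,0,0.2],[0,0,0.1],[0,0,0.1]],"jaw":[0,0,0,0,0,0,0,0,0,0,0,0]}'
python3 -m jog '{"offset":[[0,0,-0.2],[0,0,-0.3],[0,0,-0.3],[0,0,-0.1],[0,0,0],[0,0,0]],"angular":[[0,0,0],[0,0,0],[0,0,0],[0,0,0],[0,0,0],[0,0,0]],"jaw":[0,0,0,0,0,0]}'
python3 -c "
from h import *
import pickle
s=manip.state();w=manip.grab_frame('wrist');cv2.imwrite('pics/w4.png',w)
d=manip.grab_frame('side');t=manip.grab_frame('top');cv2.imwrite('pics/s4.png',d);cv2.imwrite('pics/t4.png',t)
pickle.dump(s,open('w4.pkl','wb'));print(s['tool_pos'],s['tool_rot'])
cv2.imwrite('pics/s4c.png',cv2.resize(d[100:280,200:400],None,fx=3,fy=3,interpolation=cv2.INTER_CUBIC))
"
```

```text
time: 6.75
tool_pos: [0.4182, 0.1044, 0.2454]
tool_rot: [-0.52, 0.521, -0.479, 0.478]
contact_force: [-0.7, -0.4, -2.4]
gripper_width: 0.109
time: 7.35
tool_pos: [0.4196, 0.1017, 0.2013]
tool_rot: [-0.519, 0.519, -0.48, 0.48]
contact_force: [-0.1, 0.6, -1.2]
gripper_width: 0.106
[0.41957293 0.10171145 0.20125557] [-0.51902578  0.5190963  -0.4802037   0.48016214]
```

View pics/w4.png

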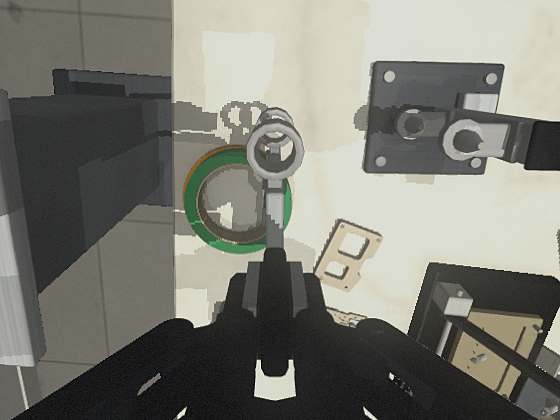

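View pics/s4c.png

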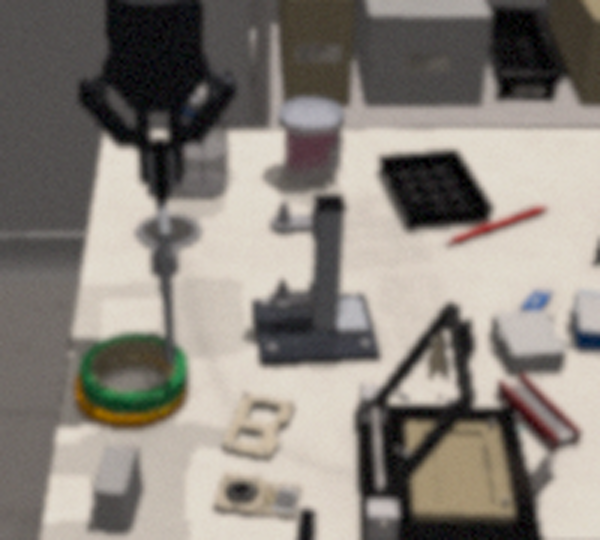

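Wrist view: door held with its knuckle at (275,150). The upper pin and bracket are near (462,140), the lower pin near (411,123). I'll overlay the predicted pins.

```bash
cat > f4.py <<'E'
from h import *
import pickle,sys
s=pickle.load(open('w4.pkl','rb'));im=cv2.imread('pics/w4.png')
p=np.array(eval(sys.argv[1]))
def W(p,l): return (rz(p[2])@np.array(l).T).T+[p[0],p[1],0]
u0,v0,f=355,50,4
big=cv2.resize(im[v0:v0+140,u0:u0+190],None,fx=f,fy=f,interpolation=cv2.INTER_CUBIC)
a=np.linspace(0,2*np.pi,40)
for r,z in((.0065,.13),(.0065,.136),(.002,.15),(.0065,.045),(.0065,.051),(.002,.065)):
    q=((proj(W(p,[(-.042+r*np.cos(t),r*np.sin(t),z) for t in a]),'wrist',s)+.5-[u0,v0])*f).astype(int);cv2.polylines(big,[q],True,(0,0,255),1)
for r,z in ((.012,.149),):
    q=((proj(W(p,[(x*r,y*r,z) for x,y in((-1,-1),(-1,1),(1,1),(1,-1))]),'wrist',s)+.5-[u0,v0])*f).astype(int);cv2.polylines(big,[q],True,(0,255,0),1)
cv2.imwrite('pics/o4.png',big)
E
python3 f4.py '[.5652,.1604,.0659]'
```

```text
(no output)
```

View pics/o4.png

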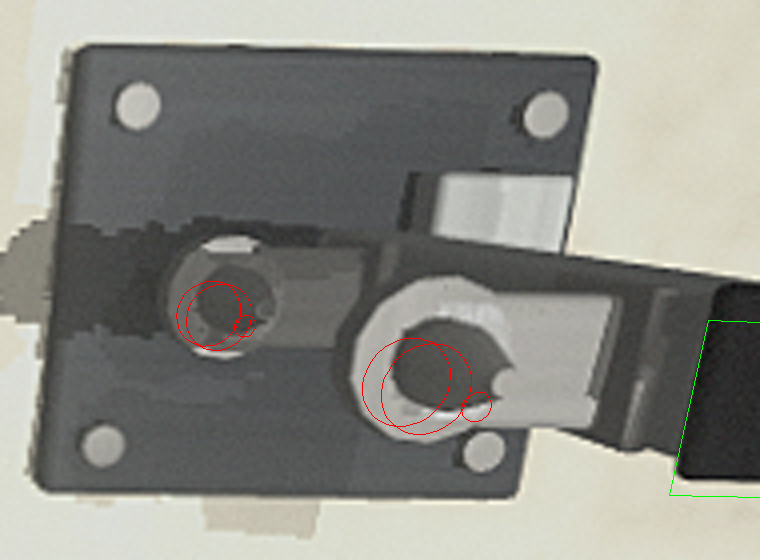

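```bash
cat > f5.py <<'E'
from h import *
import pickle
s=pickle.load(open('w4.pkl','rb'))
Wr=lambda u,v:('wrist',)+un(u,v,4,355,50)+(s,)
B=lambda u,v:('top',)+un(u,v,10,180,165)
D=lambda u,v:('side',)+un(u,v,8,270,155)
wr=[((-.042,0,.150),Wr(505,382)),((-.042,0,.133),Wr(437,363)),((-.042,0,.065),Wr(262,310)),((-.042,0,.048),Wr(230,299)),((-.012,-.012,.149),Wr(680,477)),((-.012,.012,.149),Wr(714,285))]
st=[((-.042,0,.150),D(197,100)),((-.042,0,.130),D(197,152)),((-.042,0,.065),D(193,305)),((-.042,0,.045),D(193,360)),((-.012,0,.135),D(280,140)),((-.012,.012,.149),B(192,215)),((-.012,-.012,.149),B(298,215)),((.012,-.012,.149),B(298,112)),((.012,.012,.149),B(192,112)),((-.042,0,.150),B(258,325))]
for n,d in(('wrist',wr),('static',st),('both',wr+st)):
    r=fit([a for a,b in d],[b for a,b in d],(.565,.16,0));c=r.x
    print(n,c.round(4),'pin',(c[:2]+(rz(c[2])@[-.042,0,0])[:2]).round(4),r.fun.reshape(-1,2).round(1).tolist())
E
python3 f5.py
```

```text
wrist [0.5674 0.1635 0.0567] pin [0.5255 0.1611] [[-1.7, 0.1], [-0.3, -0.0], [-0.6, -0.4], [-0.6, -0.1], [2.4, -0.8], [4.5, 3.0]]
static [0.5663 0.161  0.0601] pin [0.5243 0.1585] [[-0.1, 0.0], [-0.2, -0.2], [-0.1, 0.3], [-0.2, -0.8], [0.3, -0.7], [1.3, -0.2], [-0.2, -1.0], [-0.7, 0.4], [0.8, 1.2], [-0.1, -0.5]]
both [0.5672 0.163  0.0463] pin [0.5253 0.1611] [[-2.1, 0.1], [-0.6, 0.0], [-0.9, -0.4], [-0.9, -0.1], [1.7, -0.2], [4.2, 3.7], [0.2, -0.5], [0.1, -0.7], [0.2, -0.2], [0.1, -1.3], [0.6, -1.1], [0.5, -0.6], [-1.0, -1.3], [-1.4, 0.1], [0.1, 0.8], [-1.1, -0.8]]
```

```bash
python3 -m jog '{"offset":[[0,0.05,0.05],[0.1,0.05,0.05],[0.25,0,0],[0.3,0,0],[0.3,0,0],[0.3,0,0],[0.3,0,0],[0.25,0,0],[0.2,0,0],[0.1,0,0],[0,0,0],[0,0,0]],"angular":[[0,0,0],[0,0,0],[0,0,0],[0,0,0],[0,0,0],[0,0,0],[0,0,0],[0,0,0],[0,0,0],[0,0,0],[0,0,0],[0,0,0]],"jaw":[0,0,0,0,0,0,0,0,0,0,0,0]}'
cat > snap.py <<'E'
from h import *
import pickle,sys
n=sys.argv[1]
s=manip.state();w=manip.grab_frame('wrist');d=manip.grab_frame('side');pickle.dump(s,open(f'{n}.pkl','wb'))
cv2.imwrite(f'pics/{n}w.png',w);cv2.imwrite(f'pics/{n}s.png',d)
a=cv2.resize(w[80:200,200:350],None,fx=5,fy=5,interpolation=cv2.INTER_CUBIC)
b=cv2.resize(d[130:240,250:350],None,fx=5,fy=5,interpolation=cv2.INTER_CUBIC)
cv2.imwrite(f'pics/{n}wc.png',a);cv2.imwrite(f'pics/{n}sc.png',b)
print(s['time'],s['tool_pos'].round(4),s['contact_force'].round(1))
E
python3 snap.py p5
```

```text
time: 8.7
tool_pos: [0.5242, 0.1073, 0.2062]
tool_rot: [-0.519, 0.519, -0.48, 0.48]
contact_force: [-0.7, 0.3, -2.2]
gripper_width: 0.108
8.7 [0.5242 0.1073 0.2062] [-0.7  0.3 -2.2]
```

View pics/p5wc.png

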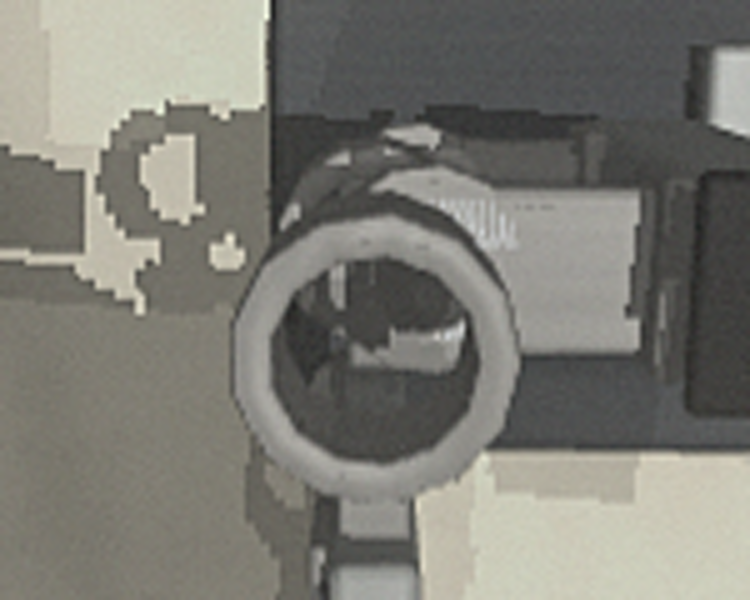

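View pics/p5sc.png

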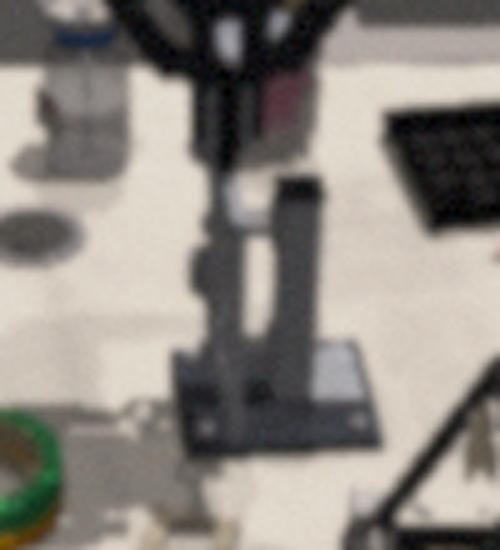

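```bash
cat > f6.py <<'E'
from h import *
import pickle,sys
n=sys.argv[1];pin=np.array(eval(sys.argv[2]))
s=pickle.load(open(n+'.pkl','rb'));im=cv2.imread(f'pics/{n}w.png')
q=s['tool_rot'];M=R.from_quat([*q[1:],q[0]]).as_matrix();T=s['tool_pos']
kn=M@[-.054,.0146,.0009]+T;print('knuckle top',kn.round(4),'axis tilt',M[:,1].round(4),'need',(pin-kn[:2]).round(4),'z above home',kn[2]-.152)
u0,v0,f=200,80,5
big=cv2.resize(im[80:200,200:350],None,fx=f,fy=f,interpolation=cv2.INTER_CUBIC)
a=np.linspace(0,2*np.pi,40)
def C(c,r,z,col):
    P=((proj([(c[0]+r*np.cos(t),c[1]+r*np.sin(t),z) for t in a],'wrist',s)+.5-[u0,v0])*f).astype(int);cv2.polylines(big,[P],True,col,1)
for r,z in((.0065,.13),(.0065,.136),(.002,.15),(.013,.13)): C(pin,r,z,(0,0,255))
C(kn,.009,kn[2],(0,255,0));C(kn,.009,kn[2]-.022,(0,255,255));C(kn,.013,kn[2]-.107,(255,255,0))
for r,z in((.002,.065),): C(pin,r,z,(255,0,255))
cv2.imwrite(f'pics/{n}o.png',big)
E
python3 f6.py p5 '[.5255,.161]'
```

```text
knuckle top [0.5208 0.1612 0.1917] axis tilt [-5.e-04  0.e+00 -1.e+00] need [ 0.0047 -0.0002] z above home 0.039651877531145935
```

View pics/p5o.png

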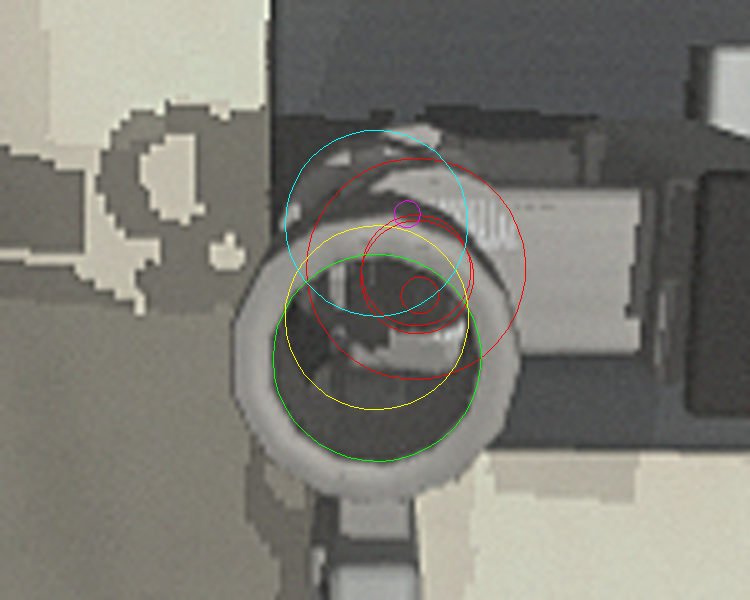

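```bash
python3 -m jog '{"offset":[[0.04,-0.01,0],[0.04,-0.01,0],[0,0,0],[0,0,0]],"angular":[[0,0,0],[0,0,0],[0,0,0],[0,0,0]],"jaw":[0,0,0,0]}'
python3 snap.py p6;python3 f6.py p6 '[.525,.160]'
```

```text
time: 9.2
tool_pos: [0.5284, 0.1061, 0.2063]
tool_rot: [-0.519, 0.519, -0.48, 0.48]
contact_force: [-0.0, -0.2, -1.6]
gripper_width: 0.11
9.2 [0.5284 0.1061 0.2063] [-0.  -0.2 -1.6]
knuckle top [0.5251 0.16   0.1917] axis tilt [-1.e-04  0.e+00 -1.e+00] need [-0.0001 -0.    ] z above home 0.03972036116429856
```

View pics/p6o.png

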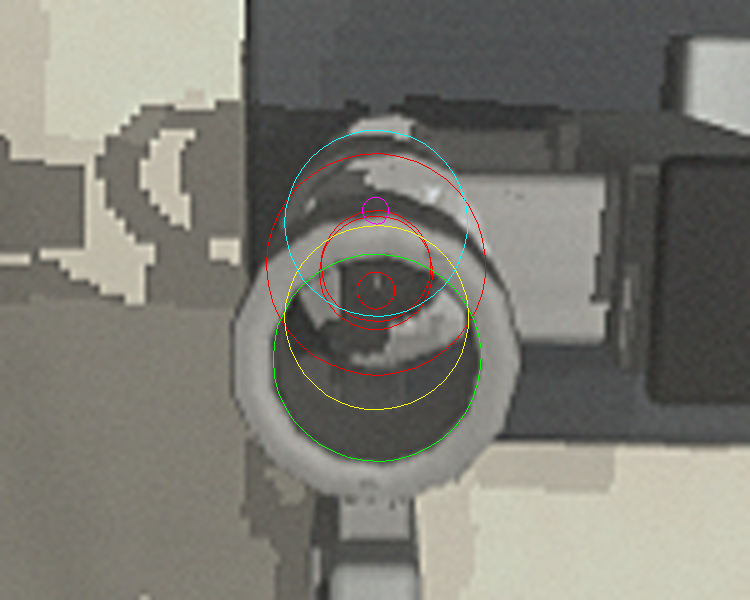

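View pics/p6wc.png

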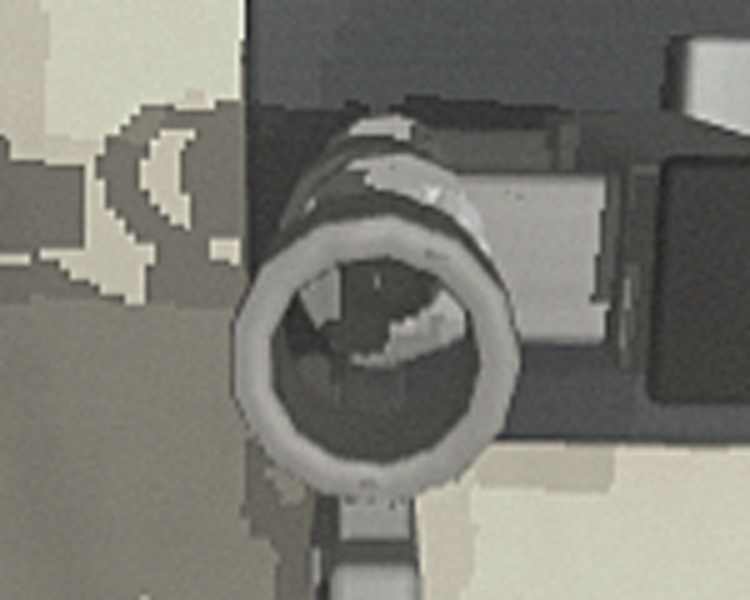

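The bore, at (377,358), is centred over the pin, whose tip highlight is at (377,280) as predicted. Lowering partway.

```bash
python3 -m jog '{"offset":[[0,0,-0.1],[0,0,-0.1],[0,0,-0.1],[0,0,-0.1],[0,0,-0.1],[0,0,0],[0,0,0]],"angular":[[0,0,0],[0,0,0],[0,0,0],[0,0,0],[0,0,0],[0,0,0],[0,0,0]],"jaw":[0,0,0,0,0,0,0]}'
python3 snap.py p7;python3 f6.py p7 '[.525,.160]'
```

```text
time: 10.0
tool_pos: [0.5283, 0.1062, 0.1811]
tool_rot: [-0.519, 0.519, -0.48, 0.48]
contact_force: [-0.2, 0.1, -2.5]
gripper_width: 0.11
10.0 [0.5283 0.1062 0.1811] [-0.2  0.1 -2.5]
knuckle top [0.525  0.1601 0.1665] axis tilt [-4.e-04 -0.e+00 -1.e+00] need [ 0.     -0.0001] z above home 0.01448424075737989
```

View pics/p7o.png

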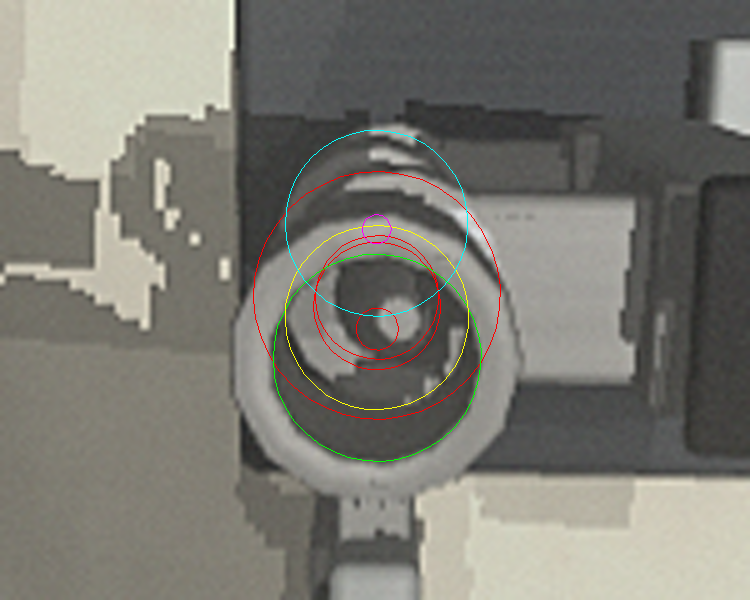

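View pics/p7sc.png

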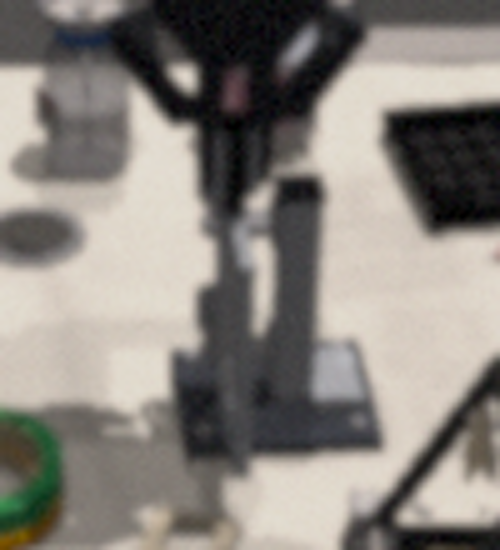

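The pin tip now shows clearly inside the bore at (398,318), against (377,329) predicted. That is about 2 mm in +x and 1 mm in +y, so I'll correct it.

```bash
python3 -m jog '{"offset":[[0.02,0.01,0],[0.02,0.01,0],[0,0,0],[0,0,0]],"angular":[[0,0,0],[0,0,0],[0,0,0],[0,0,0]],"jaw":[0,0,0,0]}'
python3 snap.py p8;python3 f6.py p8 '[.527,.161]'
```

```text
time: 10.5
tool_pos: [0.5305, 0.1072, 0.1814]
tool_rot: [0.519, -0.519, 0.48, -0.48]
contact_force: [-0.0, -0.6, -2.7]
gripper_width: 0.11
10.5 [0.5305 0.1072 0.1814] [-0.  -0.6 -2.7]
knuckle top [0.5271 0.1611 0.1668] axis tilt [ 1.e-04 -0.e+00 -1.e+00] need [-0.0001 -0.0001] z above home 0.014780450628182673
```

View pics/p8o.png

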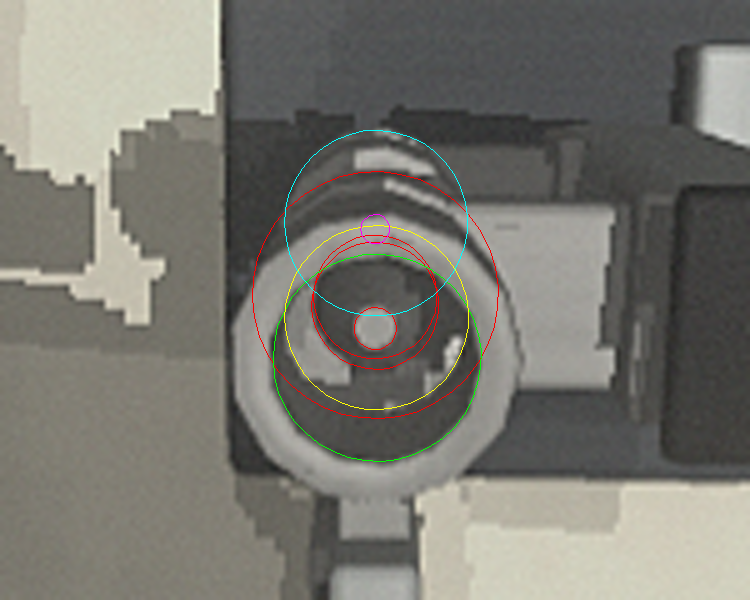

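The tip now falls exactly on the predicted circle. Continuing down.

```bash
python3 -m jog '{"offset":[[0,0,-0.05],[0,0,-0.05],[0,0,-0.05],[0,0,-0.04],[0,0,0],[0,0,0]],"angular":[[0,0,0],[0,0,0],[0,0,0],[0,0,0],[0,0,0],[0,0,0]],"jaw":[0,0,0,0,0,0]}'
python3 -m jog '{"offset":[[0,0,-0.03],[0,0,-0.03],[0,0,-0.02],[0,0,0]],"angular":[[0,0,0],[0,0,0],[0,0,0],[0,0,0]],"jaw":[0,0,0,0]}'
python3 snap.py p9;python3 f6.py p9 '[.527,.161]'
```

```text
time: 11.2
tool_pos: [0.5303, 0.1072, 0.1717]
tool_rot: [-0.519, 0.519, -0.48, 0.48]
contact_force: [0.6, -1.0, -2.8]
gripper_width: 0.113
time: 11.6
tool_pos: [0.5302, 0.1072, 0.1675]
tool_rot: [-0.519, 0.519, -0.48, 0.48]
contact_force: [0.8, -0.3, -2.6]
gripper_width: 0.108
11.6 [0.5302 0.1072 0.1675] [ 0.8 -0.3 -2.6]
knuckle top [0.5269 0.1611 0.1529] axis tilt [-5.e-04 -1.e-04 -1.e+00] need [ 0.0001 -0.0001] z above home 0.0009066812712785755
```

View pics/p9o.png

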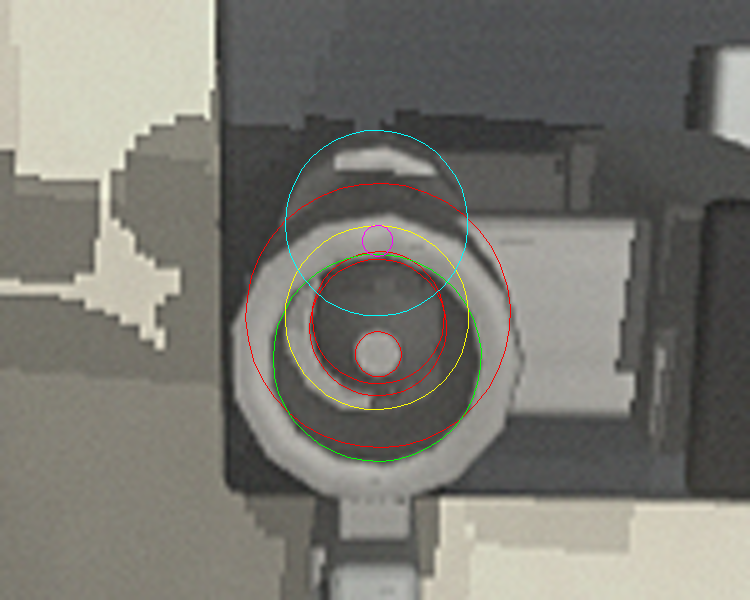

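View pics/p9sc.png

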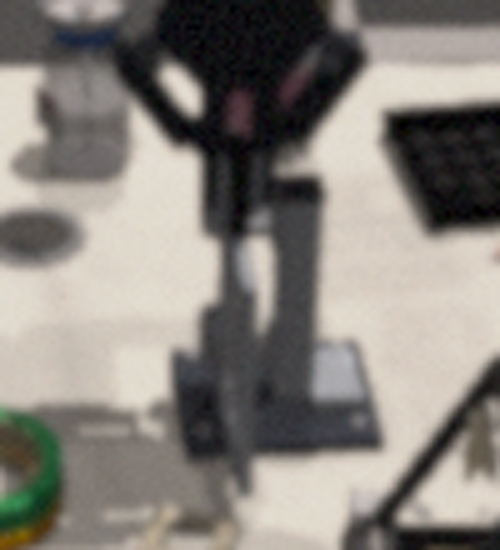

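Still no contact, with the pin centred in the bore. I'll lower in small steps until the force shows it has seated.

```bash
python3 -m jog '{"offset":[[0,0,-0.02],[0,0,0],[0,0,0]],"angular":[[0,0,0],[0,0,0],[0,0,0]],"jaw":[0,0,0]}'
python3 -m jog '{"offset":[[0,0,-0.02],[0,0,0],[0,0,0]],"angular":[[0,0,0],[0,0,0],[0,0,0]],"jaw":[0,0,0]}'
```

```text
time: 12.0
tool_pos: [0.5305, 0.1072, 0.1669]
tool_rot: [0.519, -0.519, 0.48, -0.48]
contact_force: [0.0, -0.4, -1.5]
gripper_width: 0.108
time: 12.3
tool_pos: [0.5308, 0.1071, 0.1668]
tool_rot: [0.519, -0.519, 0.48, -0.48]
contact_force: [-1.7, -0.9, 5.0]
gripper_width: 0.107
```

Contact (+5 N) came at z = 0.167, exactly the computed home height. Releasing.

```bash
python3 -m jog '{"offset":[[0,0,0],[0,0,0],[0,0,0],[0,0,0],[0,0,0],[0,0,0],[0,0,0]],"angular":[[0,0,0],[0,0,0],[0,0,0],[0,0,0],[0,0,0],[0,0,0],[0,0,0]],"jaw":[12,16,22,30,40,50,50]}'
python3 snap.py p10;python3 f6.py p10 '[.527,.161]'
```

```text
time: 13.0
tool_pos: [0.5304, 0.1072, 0.1658]
tool_rot: [0.519, -0.519, 0.48, -0.48]
contact_force: [0.1, -1.0, -0.4]
gripper_width: 0.584
13.0 [0.5304 0.1072 0.1658] [ 0.1 -1.  -0.4]
knuckle top [0.527  0.1611 0.1512] axis tilt [-0.  0. -1.] need [-0.     -0.0001] z above home -0.0008286476562622547
```

View pics/p10w.png

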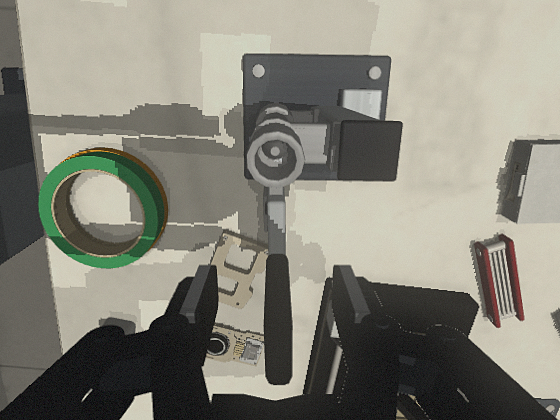

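View pics/p10sc.png

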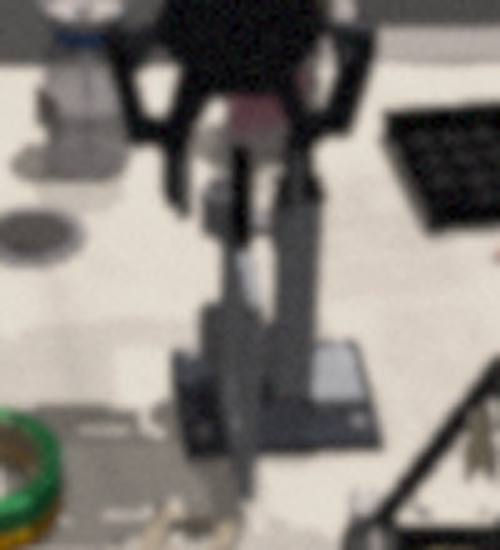

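The fingers are clear on both sides of the tab and the pin shows in the bore at (275,155). Retreating straight up.

```bash
python3 -m jog '{"offset":[[0,0,0.2],[0,0,0.4],[0,0,0.5],[0,0,0.5],[0,0,0.5],[0,0,0.4],[0,0,0.2],[0,0,0],[0,0,0]],"angular":[[0,0,0],[0,0,0],[0,0,0],[0,0,0],[0,0,0],[0,0,0],[0,0,0],[0,0,0],[0,0,0]],"jaw":[50,50,50,50,50,50,50,50,50]}'
python3 snap.py p11;python3 f6.py p11 '[.527,.161]'; python3 -c "
import cv2,numpy as np
d=cv2.imread('pics/p11s.png');cv2.imwrite('pics/p11sd.png',cv2.resize(d[140:370,200:400],None,fx=2.6,fy=2.6,interpolation=cv2.INTER_CUBIC))"
```

```text
time: 14.0
tool_pos: [0.5301, 0.1071, 0.3001]
tool_rot: [-0.519, 0.52, -0.48, 0.48]
contact_force: [-0.4, 0.2, -1.4]
gripper_width: 0.586
14.0 [0.5301 0.1071 0.3001] [-0.4  0.2 -1.4]
knuckle top [0.5268 0.1611 0.2855] axis tilt [-1.e-03 -1.e-04 -1.e+00] need [ 0.0002 -0.0001] z above home 0.13347544294209748
```

View pics/p11w.png

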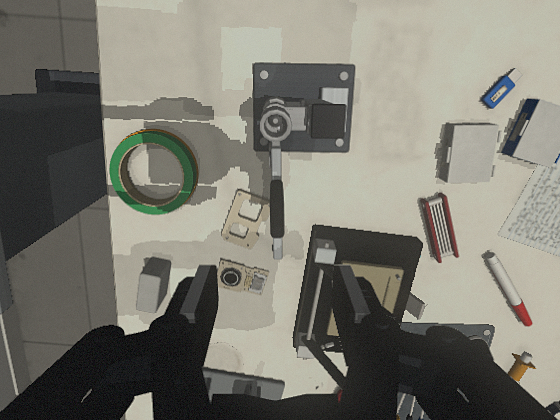

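View pics/p11sd.png

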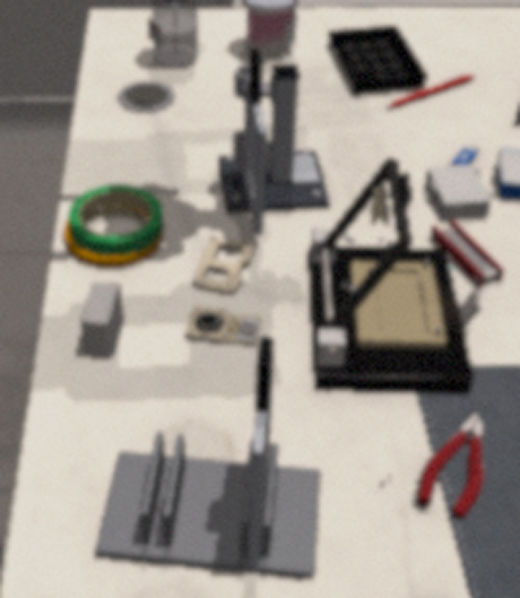

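View pics/p11sc.png

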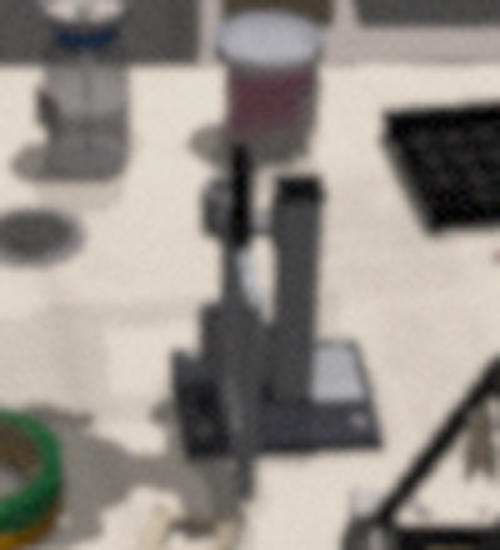

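```bash
python3 - <<'E'
from h import *
import pickle
a=np.linspace(0,2*np.pi,40)
im=cv2.imread('pics/p11s.png');big=cv2.resize(im[130:240,250:350],None,fx=5,fy=5,interpolation=cv2.INTER_CUBIC)
s=pickle.load(open('p11.pkl','rb'));w=cv2.imread('pics/p11w.png');bw=cv2.resize(w[80:200,220:340],None,fx=5,fy=5,interpolation=cv2.INTER_CUBIC)
def C(c,r,z,col):
    P=np.array([(c[0]+r*np.cos(t),c[1]+r*np.sin(t),z) for t in a])
    cv2.polylines(big,[((proj(P-[.002,.002,0],'side')+.5-[250,130])*5).astype(int)],True,col,1)
    cv2.polylines(bw,[((proj(P,'wrist',s)+.5-[220,80])*5).astype(int)],True,col,1)
pin=(.527,.161)
C(pin,.013,.152,(0,255,0));C(pin,.013,.130,(0,255,0));C(pin,.013,.067,(0,255,255));C(pin,.002,.15,(0,0,255))
cv2.imwrite('pics/fin.png',np.hstack([cv2.resize(big,(400,440)),cv2.resize(bw,(400,440))]))
E
```

```text
(no output)
```

View pics/fin.png

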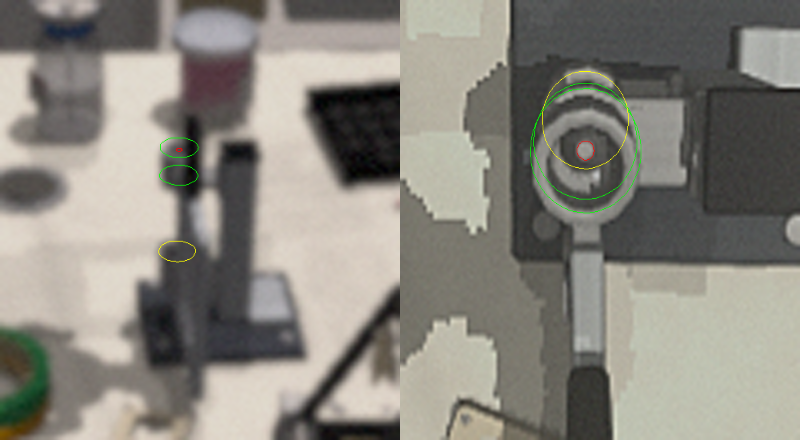

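```bash
python3 -c "
from plant import manip
print(manip.job_done(), manip.state()['time'])"
```

```text
the job is handed in; nothing more can be done
the job is handed in; nothing more can be done
```

I hung the windowed door on the hinge post and handed the job in at about 14.1 s of the 38 s allowed.

- **Moves:** I gripped the door by its tab, lifted it 96 mm clear of the rack and brought it in level from the post's open side, about 40 mm above home. I made one sideways correction of about 2 mm after seeing the pin tip in the bore. I then lowered it until it seated and opened the jaws. The arm backed straight up and touches nothing.
- **Seating:** Contact came at +5 N with the tool at z = 0.167 m, which is the computed home height. The upper pin shows inside its knuckle's bore, and in the side view the upper knuckle is at home height. The lower knuckle was hidden behind the leaf, so I judged it seated from the height and contact rather than by seeing it.
- **Blank:** The blank panel still stands in its slot.
- **Checks that disagreed:**
  - The fixed cameras and the wrist camera put the pin about 2–3 mm apart. I went by the wrist camera's view of the pin tip.
  - After release the upper knuckle sits about 2 mm off the pin's centre towards the leaf. That is within the 2.5 mm clearance and looks like the door leaning in its play under its own weight.

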